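# Hang the griddle scraper in the utensil cabinet

## Robot

A 6-joint arm with a two-finger parallel gripper is mounted at the origin on the work surface. World frame = base frame: x ahead of the robot, y to its left, z up, the work surface at z = 0. Lengths are in m, angles in rad, forces in N, time in s.
With the tool pointing down it reaches from about 0.35 to 0.775 m from the base axis. Payload 7.3 kg.
Tool frame: the origin (TCP) lies midway between the tips of the shut fingers; the grasp point (between the pads) lies 19 mm behind it; z points along the fingers, y is the line along which they close (so a half turn about z gives the same grasp; the last joint's range is limited). The gripper opens to 92 mm and grips with 3 to 60 N. Pads are 19 mm wide; open, the fingers measure 130 mm over their backs; the gripper's body (75 mm by 190 mm) begins 47 mm behind the grasp point.
Start: joints at [-0.146, 0.342, 1.524, -0, 1.275, -0.146], TCP at [0.525, 0, 0.227] pointing down, gripper open.
Joint ranges: [-2.53, 2.53], [-0.77, 2.02], [0.04, 2.7], [-1, 4.14], [0.28, 2.66], [-3.11, 3.11]. Speed limits (rad/s): [2.57, 2.57, 3.14, 3.14, 3.14, 3.14].

## Interface

Orientations are given as a 3x3 rotation matrix whose columns are the frame's x, y, z axes.
In Python, from station import robot gives the robot as it stands.
- The arm moves only by the tool arm_command, never from a script. Its arguments are lists of equal length, an entry for each row: "hand": the closure, from -1 (fully open) to 1 (shut); "delta_pos": the shift along the tool's x, y, z in mm, a list of three; "rotation": the turn, a rotation vector about the tool's x, y, z in degrees, a list of three. A call has 1 to 20 rows; each row shifts and turns the commanded pose from where the row before left it, along the tool's axes as they then stand; what a row does not reach is not made up. A row lasts 1/10 s, in which the tool goes at most 50 mm and 8.59 degrees, less where a joint would pass 70% of its speed; a pose out of reach is approached as far as the arm can. A call is refused whole if a number of a shift passes 50 or a number of a turn 8.59, either way. A call with a gripper value outside its range is refused whole. The fingers move at their own pace and stop on an object; "newtons" is the grip in N (left out, the last holds). Time passes only in rows, so rows that do not move let the fingers close. It gives the time, the measured TCP pose, the force and the opening at its end, in the units of the state.
- robot.state(): the state, without advancing time (a new reading comes with each control period).
- robot.camera(name): name is "scene" or "side" or "wrist"; returns a dict with "pixels" (400x640x3 uint8, red, green, blue), "K" (3x3 intrinsics, pixels), "eye" and "rotation" of the camera in the world. Camera axes: x right, y down, z forward; pixel columns grow to the right and rows downward; lengths in m; the calibration is good to about 2 mm. A picture is of the moment at which its call begins. There is no depth.
- robot.close_job(): hands the job in, once; it reports no verdict.
Trained networks look in a picture, given as the dict that the camera call returned (one of the last four; its "shot" number tells which), for a name from the list of things; names that differ only in an ending like _2 or _b are one class to them, and where a whole thing is asked for, a point or a joint stands for the part that bears it (a point fixed in the world has none). Each returns a list of dicts, best first, with "confidence" (0 to 1); they miss things now and then, are a little off and sometimes report something else, mostly with a low value. They report only what shows in the picture. A call takes as long as a camera call. They do not tell look-alikes from the thing itself.
- robot.search_frame(picture, target): "extent" ([left, top, right, bottom] in pixels, round what is visible of it).
- robot.place_of(picture, target): "centre" ([column, row] in pixels: a listed point, or the origin of a listed thing).
The state is a dict: "clock": time; "joint_positions": joint angles; "qd": joint speeds; "joint_efforts": joint torques, N m; "tool_pos": TCP position; "tcp_rot": TCP orientation; "force": force on the tool from outside, world axes, zero at the start; "torque": the same for the moment, N m; "gripper_width": opening from 0.0 (shut) to 1.0 (fully open).
Only numpy, scipy, OpenCV 4.12 (cv2) and the standard library are available. Lean on these libraries where they do the work, as an engineer would, in place of code of your own. Each camera call takes 0.05 s, during which the arm holds its last target. There are 200 camera calls.

## Task

Take the griddle scraper out of the white drying block, pass it blade first through the opening in the top of the utensil cabinet without touching the cabinet's frame, and hang its hook over the bar inside. Feel along the bar, pressing only lightly, until the hook drops into the bar's notch, and let go of the scraper only once it sits fully down in the notch, hanging upright. Leave the food pan, the sauce bottle and the shaker cup alone.

Things in the scene. Friction and masses are not known exactly. Their poses are not given: they have to be found in the camera images.
- scraper_grip (a point): Grip point of the griddle scraper (140-260 g), on the middle line of its black handle, 25 mm below the top. It stands upright in the block: own z up, own y along the blade's width, own x is the way the hook points. Handle: 24 (x) by 32 (y) mm, from 55 mm below this point to 25 mm above. Best pinched across the 32 mm, along own y. The whole is 180 mm tall.
- scraper_edge (a point): Middle of the scraper blade's lower edge, 155 mm straight below the grip point. Steel blade 5 mm thick (x), 90 mm wide (y), 70 mm tall; between blade and handle a neck 5 mm thick and 30 mm wide. Same axes as the grip point.
- scraper_hook (a point): Underside middle of the scraper's hook, which rests on the bar: 9.5 mm in +x of the handle's middle line, 65 mm below the grip point. The hook is a flat strip on the neck, 12 mm wide (y), 6 mm thick; under it is a 14 mm gap (x) between neck and a lip 5 mm thick (x) that reaches 10 mm below this point. Same axes as the grip point.
- rack: White plastic drying block, fixed, 60 by 130 by 50 mm tall, origin at the centre of its underside, z up. The scraper's blade stands in a slot 8 mm wide (x), 94 mm long (y) and 35 mm deep in its top; lift it straight up by at least 40 mm to clear it.
- cabinet: Base of the metal utensil cabinet, fixed, 180 (x) by 280 (y) by 145 mm tall, origin at the centre of its underside, z up. Inside, below the opening, runs the hanging bar.
- shell: The cabinet's frame: its 4 mm walls and its 4 mm top sheet (top face 145 mm above the table) with the opening. Same origin and axes as the cabinet. Not to be touched by scraper or robot.
- opening (a point): Centre of the opening in the cabinet's top, level with the top face, 7 mm to -x of the cabinet's origin, cabinet axes. The opening is 60 mm (x) by 184 mm (y).
- hang_bar: The bar: an upright flat steel strip 8 mm thick (x), 55 mm high, running along y, straight for over 65 mm either side. Origin: its top edge, midway along the cabinet (NOT at the notch), 118 mm above the table; cabinet axes. The scraper hangs with its blade on the bar's -x side and the lip on the +x side, its own x along the bar's x, with 3 mm of play each way.
- bar_mid (a point): Same point as the bar's origin; moves with the bar. The top edge has one square notch, 18 mm wide (y), 10 mm deep, up to 28 mm to either side of here; its place varies and is not measured. Slide the hook along under 4 to 6 N of load until the load falls off, then lower it in.
- bar_spring (a point): Point on the bar 20 mm below its top edge, midway. The bar yields downward on springs: it starts to sink at about 3 N and sinks 1 mm for each 0.4 N more, 14 mm at most (8.6 N), then is rigid; it comes back up when relieved. Sideways it is rigid. Never more than 20 N between scraper and bar.
- food_pan: Bystander: clear open food pan, 100 by 160 by 65 mm tall, origin at the centre of its underside.
- sauce_bottle: Bystander: white squeeze bottle, 56 mm across, 160 mm tall, origin at the centre of its underside.
- shaker_cup: Bystander: metal shaker cup, 72 mm across, 85 mm tall, origin at the centre of its underside.
There are look-alikes about, which are no part of the job. Of the things like the part that bears scraper_grip, leave any that is purple; of the rest the larger one is meant.

How it is judged:
By the outcome, as a careful person would: the job done as asked, in the order asked, and still so for the second after the job is handed in, with the robot touching nothing.
It also fails if it takes over 72 s, if anything falls off the work surface, if the arm or the gripper's body presses on something with over 40 N, if the wrist force passes 120 N, or if a joint passes its speed limit or range.

## Working session

There is one attempt and no reset: what is moved stays moved. The work goes in short steps, Python scripts to look and compute and a tool call to move; the robot and the scene stay as the last step left them, time stands still between calls to the robot, and variables do not carry over. Pictures are saved under pics/ and viewed, on a budget of 10 in all, crops included, one or two more only if the job needs it, and the job is handed in when it is done.

Besides the shell and the picture viewer there is one more tool, called after "Emit:" as a command line: name --argument value ..., lists and objects as JSON in quotes. arm_command: Moves the arm, as the interface text tells. Its arguments: {"type":"object","properties":{"hand":{"type":"array"},"delta_pos":{"type":"array"},"rotation":{"type":"array"},"newtons":{"type":"number"}},"required":["hand","delta_pos","rotation"]}

```bash
mkdir -p pics; cat > h.py <<'E'
import numpy as np, cv2
from station import robot
def shot(n,f=None):
    p=robot.camera(n)
    if f: cv2.imwrite(f'pics/{f}.png',p['pixels'][:,:,::-1])
    return p
def ray(p,px):
    d=np.array(p['rotation'])@np.linalg.solve(np.array(p['K']),[px[0],px[1],1.]); return np.array(p['eye']),d/np.linalg.norm(d)
def tri(obs):
    A=np.zeros((3,3));b=np.zeros(3)
    for p,px in obs:
        o,d=ray(p,px);M=np.eye(3)-np.outer(d,d);A+=M;b+=M@o
    x=np.linalg.solve(A,b)
    return x,[round(1000*float(np.linalg.norm((np.eye(3)-np.outer(ray(p,q)[1],ray(p,q)[1]))@(x-p['eye']))),1) for p,q in obs]
def atz(p,px,z):
    o,d=ray(p,px);return o+d*(z-o[2])/d[2]
def proj(p,X):
    c=np.array(p['rotation']).T@(np.array(X)-p['eye']);u=np.array(p['K'])@c;return u[:2]/u[2]
E
python3 - <<'E'
from h import *
P={n:shot(n,n+'0') for n in('scene','side','wrist')}
for n,p in P.items():
    print(n,np.round(p['eye'],3))
    for t in('scraper_grip','scraper_edge','scraper_hook','rack','cabinet','opening','bar_mid'):
        print(t,[(np.round(r['centre']).tolist(),round(r['confidence'],2)) for r in robot.place_of(p,t)][:4])
cv2.imwrite('pics/both.png',np.hstack([cv2.resize(P[n]['pixels'][:,:,::-1],(400,250)) for n in('scene','wrist')]))
print(robot.state())
E
```

```text
scene [ 1.712 -0.522  1.183]
scraper_grip []
scraper_edge []
scraper_hook []
rack []
cabinet []
opening []
bar_mid []
side [0.038 0.808 0.872]
scraper_grip [([391.0, 203.0], 0.81), ([338.0, 175.0], 0.49), ([360.0, 182.0], 0.47)]
scraper_edge [([388.0, 240.0], 0.91), ([358.0, 215.0], 0.73), ([336.0, 203.0], 0.58)]
scraper_hook [([389.0, 220.0], 0.92), ([357.0, 194.0], 0.63), ([339.0, 186.0], 0.46)]
rack [([360.0, 221.0], 0.66)]
cabinet [([300.0, 302.0], 0.61)]
opening [([306.0, 264.0], 0.76)]
bar_mid [([303.0, 270.0], 0.61)]
wrist [0.525 0.07  0.383]
scraper_grip [([497.0, 218.0], 0.73)]
scraper_edge [([350.0, 288.0], 0.89)]
scraper_hook [([246.0, 302.0], 0.97)]
rack [([346.0, 285.0], 0.84)]
cabinet []
opening []
bar_mid []
{'clock': 1.2, 'joint_positions': array([-1.46022093e-01,  3.42014881e-01,  1.52409655e+00,  2.22854292e-05,
        1.27539826e+00, -1.45984521e-01]), 'qd': array([ 0.00124437,  0.00188292, -0.00128746, -0.00031212,  0.00053479,
        0.00157132]), 'joint_efforts': array([ 2.39661517e-06, -4.31143570e+01, -2.44474733e+01,  7.18517555e-02,
        4.84212523e-02, -3.34327228e-05]), 'tool_pos': array([5.25022149e-01, 1.42569517e-05, 2.26733984e-01]), 'tcp_rot': array([[ 4.40586218e-05,  9.99999995e-01,  8.51797930e-05],
       [ 9.99999999e-01, -4.40593905e-05,  9.02220569e-06],
       [ 9.02595862e-06,  8.51793954e-05, -9.99999996e-01]]), 'force': array([-0.10828534, -0.53481259, -1.0267797 ]), 'torque': array([ 0.0043785 , -0.08558714, -0.01776279]), 'gripper_width': 1.0028603682291488}
```

View pics/side0.png

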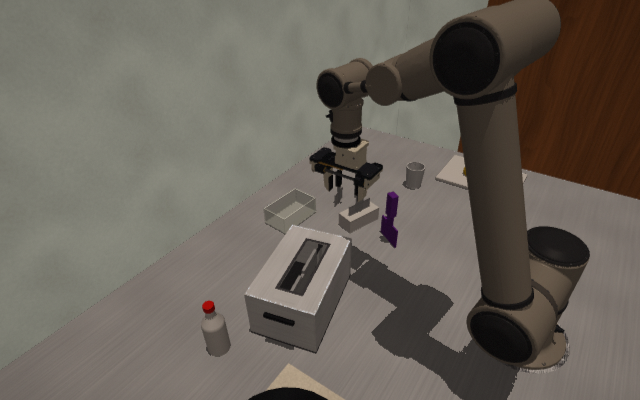

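View pics/scene0.png

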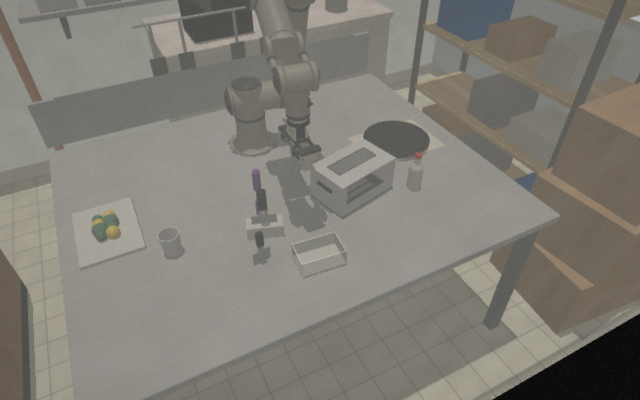

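View pics/wrist0.png

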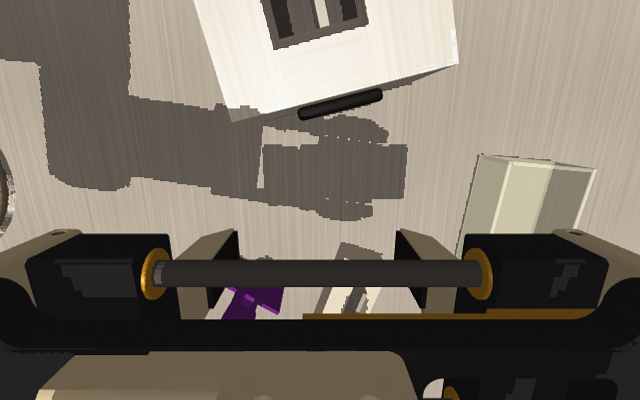

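```bash
python3 - <<'E'
from h import *
s=shot('scene');d=shot('side');w=shot('wrist')
print('wrist R',np.round(w['rotation'],2).tolist(),'K',np.round(w['K'],0).tolist())
for nm,px,z in(('rack',(265,226),.04),('gripTop',(262,192),.18),('smallTop',(259,234),.12),('purple top',(256,172),.17),('cup',(170,240),.05),('pan',(320,254),.03),('bottle',(416,175),.08),('opening',(355,161),.145)):
    print(nm,np.round(atz(s,px,z),3),proj(d,atz(s,px,z)).round())
for nm,px,z in(('opening',(305,265),.145),('rack',(359,212),.05),('rackL',(341,210),.05),('rackR',(377,207),.05),):
    print('side',nm,np.round(atz(d,px,z),3))
for c in [(265,150),(392,22)]: print(atz(w,c,.145).round(3))
for n,p in(('scene',s),('side',d)):
  for t in('scraper_grip','scraper_edge','rack','opening','cabinet'):
    print(n,t,[(np.round(r['extent']).tolist(),round(r['confidence'],2)) for r in robot.search_frame(p,t)][:4])
E
```

```text
wrist R [[1.0, 0.0, 0.0], [0.0, -0.96, -0.27], [0.0, 0.27, -0.96]] K [[291.0, 0.0, 316.0], [0.0, 291.0, 200.0], [0.0, 0.0, 1.0]]
rack [ 0.579 -0.17   0.04 ] [356. 211.]
gripTop [ 0.559 -0.16   0.18 ] [361. 179.]
smallTop [ 0.684 -0.226  0.12 ] [339. 175.]
purple top [ 0.433 -0.135  0.17 ] [393. 198.]
cup [ 0.502 -0.489  0.05 ] [415. 174.]
pan [ 0.779 -0.053  0.03 ] [289. 211.]
bottle [0.626 0.444 0.08 ] [212. 317.]
opening [0.512 0.234 0.145] [300. 265.]
side opening [0.502 0.225 0.145]
side rack [ 0.56  -0.158  0.05 ]
side rackL [ 0.617 -0.134  0.05 ]
side rackR [ 0.523 -0.217  0.05 ]
[0.483 0.046 0.145]
[0.58  0.139 0.145]
scene scraper_grip []
scene scraper_edge []
scene rack []
scene opening []
scene cabinet []
side scraper_grip [([380.0, 191.0, 396.0, 245.0], 0.86), ([334.0, 178.0, 342.0, 204.0], 0.75), ([348.0, 187.0, 372.0, 215.0], 0.58)]
side scraper_edge [([350.0, 171.0, 370.0, 216.0], 0.78), ([334.0, 171.0, 342.0, 203.0], 0.7), ([379.0, 192.0, 398.0, 248.0], 0.68)]
side rack [([339.0, 202.0, 376.0, 231.0], 0.85)]
side opening [([248.0, 226.0, 349.0, 353.0], 0.84)]
side cabinet [([243.0, 225.0, 350.0, 350.0], 0.66)]
```

Emit:
arm_command --hand '[-1, -1, -1, -1, -1, -1, -1, -1]' --delta_pos '[[-20, -5, -20], [-35, -7, -20], [-40, -7, -20], [-40, -7, -20], [-40, -7, -20], [-40, -7, -13], [-35, -5, 0], [0, 0, 0]]' --rotation '[[0, 0, 0], [0, 0, 0], [0, 0, 0], [0, 0, 0], [0, 0, 0], [0, 0, 0], [0, 0, 0], [0, 0, 0]]'

```text
clock: 2.65
tool_pos: [0.4791, -0.2539, 0.3395]
tcp_rot: [[0.005, 1.0, -0.0], [1.0, -0.005, -0.001], [-0.001, -0.0, -1.0]]
force: [0.1, 1.1, -0.8]
gripper_width: 0.998
```

```bash
cat > look.py <<'E'
import sys,pickle
from h import *
tag=sys.argv[1]; p=shot('wrist',tag); pickle.dump({k:p[k] for k in('K','eye','rotation')},open(tag+'.pkl','wb'))
for t in sys.argv[2:]:
    print(t,[(np.round(r['centre'],1).tolist(),round(r['confidence'],2)) for r in robot.place_of(p,t)][:4])
s=robot.state();print(s['clock'],s['tool_pos'].round(4),s['force'].round(2))
E
python3 look.py w1 scraper_grip scraper_edge scraper_hook rack
```

```text
scraper_grip [([279.3, 74.0], 0.82), ([475.3, 155.5], 0.64), ([396.5, 101.1], 0.61)]
scraper_edge [([373.0, 110.8], 0.91), ([286.3, 93.8], 0.86), ([441.3, 145.7], 0.65)]
scraper_hook [([391.3, 108.7], 0.83), ([286.3, 79.3], 0.8), ([455.2, 151.1], 0.63)]
rack [([372.4, 109.0], 0.83)]
2.9 [ 0.4802 -0.2488  0.3397] [ 0.33  0.07 -0.15]
```

Emit:
arm_command --hand '[-1, -1, -1, -1, -1]' --delta_pos '[[0, 25, 0], [0, 40, 0], [0, 40, 0], [0, 25, 0], [0, 0, 0]]' --rotation '[[0, 0, 0], [0, 0, 0], [0, 0, 0], [0, 0, 0], [0, 0, 0]]'

```text
clock: 3.4
tool_pos: [0.6126, -0.2479, 0.3376]
tcp_rot: [[-0.004, 1.0, -0.001], [1.0, 0.004, 0.001], [0.001, -0.001, -1.0]]
force: [0.5, 0.2, 0.1]
gripper_width: 1.0
```

```bash
python3 look.py w2 scraper_grip scraper_edge scraper_hook rack; python3 -c "
import cv2,numpy as np
a=cv2.imread('pics/w1.png');b=cv2.imread('pics/w2.png');cv2.imwrite('pics/w12.png',np.vstack([a[:300],b[:300]]))"
```

```text
scraper_grip [([374.3, 159.0], 0.96), ([159.2, 81.8], 0.63), ([272.9, 110.1], 0.58)]
scraper_edge [([362.9, 148.6], 0.84), ([206.8, 94.5], 0.77), ([288.9, 115.4], 0.76)]
scraper_hook [([364.2, 158.0], 0.9), ([286.1, 115.1], 0.84), ([188.4, 81.4], 0.62)]
rack [([289.8, 113.2], 0.66)]
3.65 [ 0.6093 -0.2496  0.3405] [ 0.97 -1.3   0.7 ]
```

View pics/w12.png

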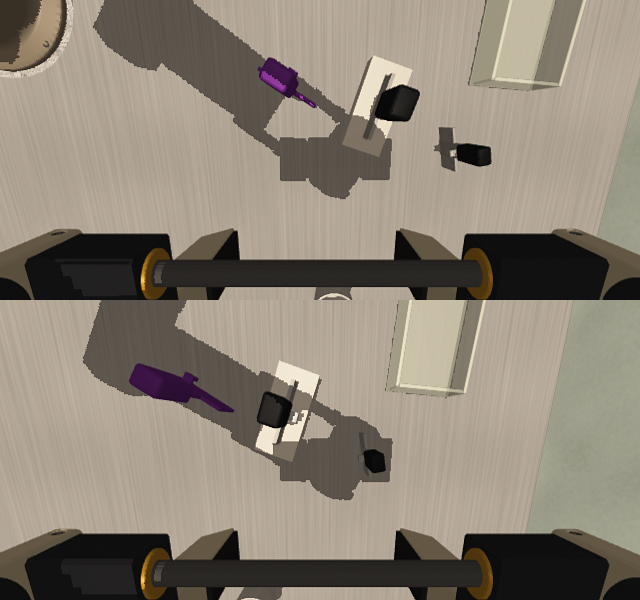

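```bash
python3 - <<'E'
from h import *
import pickle
a,b=[pickle.load(open(f'w{i}.pkl','rb')) for i in(1,2)]
for n,p,q in(('grip',(396.5,101.1),(272.9,110.1)),('edge',(373,110.8),(288.9,115.4)),('hook',(391.3,108.7),(286.1,115.1)),('rack',(372.4,109),(289.8,113.2)),('small',(475.3,155.5),(374.3,159))):
    x,r=tri([(a,p),(b,q)]);print(n,x.round(4),r)
# rack outline from image, at z=.05
for nm,p in(('w1',a),('w2',b)):
    im=cv2.imread(f'pics/{nm}.png');x,y=proj(p,[.575,-.165,.05]).astype(int)
    hsv=cv2.cvtColor(im,cv2.COLOR_BGR2HSV); 
    c=im[40:180,230:430]; cv2.imwrite(f'pics/{nm}c.png',cv2.resize(c,(800,560),interpolation=cv2.INTER_CUBIC))
c=[cv2.imread(f'pics/{n}.png')[40:180,x:x+130] for n,x in(('w1',320),('w2',235))]
cv2.imwrite('pics/crop.png',cv2.resize(np.hstack(c),None,fx=3,fy=3,interpolation=cv2.INTER_CUBIC))
E
```

```text
grip [ 0.5654 -0.1667  0.1682] [1.3, 1.3]
edge [ 0.5688 -0.1714  0.0176] [0.1, 0.1]
hook [ 0.574  -0.1718  0.1128] [0.4, 0.4]
rack [ 0.5694 -0.1681  0.0082] [0.3, 0.3]
small [ 0.6887 -0.2289  0.1114] [1.7, 1.7]
```

View pics/crop.png

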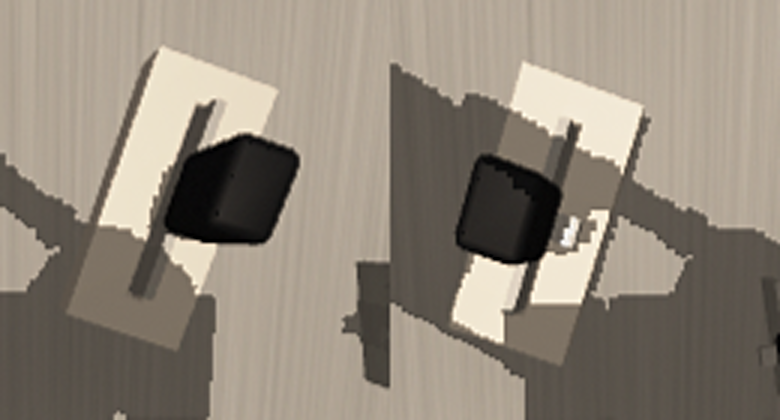

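```bash
python3 - <<'E'
from h import *
import pickle
a,b=[pickle.load(open(f'w{i}.pkl','rb')) for i in(1,2)]
A=[(373.3,55),(412.7,70.7),(380,156.7),(342,144.3)];B=[(279.3,60.7),(320,75),(292.7,162),(255,147.3)]
for p,L,sl in((a,A,((320+210/3,40+103/3),(320+135/3,40+296/3))),(b,B,((235+(575-390)/3,40+122/3),(235+(516-390)/3,40+312/3)))):
    c=np.array([atz(p,q,.05) for q in L]);print(c.round(3).tolist(),c.mean(0).round(4))
    l=(c[0]+c[1]-c[2]-c[3]);w=c[1]+c[2]-c[0]-c[3]
    print(np.linalg.norm(l)/2,np.linalg.norm(w)/2,np.degrees(np.arctan2(-l[0],l[1])),np.degrees(np.arctan2(w[1],w[0])))
    s=[atz(p,q,.05) for q in sl];l=s[0]-s[1];print('slot',np.mean(s,0).round(4),np.linalg.norm(l),np.degrees(np.arctan2(-l[0],l[1])))
print([tri([(a,p),(b,q)])[0].round(3).tolist() for p,q in zip(A,B)])
E
```

```text
[[0.56, -0.098, 0.05], [0.616, -0.118, 0.05], [0.577, -0.239, 0.05], [0.518, -0.221, 0.05]] [ 0.5677 -0.1689  0.05  ]
0.1287345584674754 0.06094051597155814 -18.33825959385149 -18.86096026291296
slot [ 0.5686 -0.1676  0.05  ] 0.09509987998332871 -19.57341139277585
[[0.56, -0.098, 0.05], [0.617, -0.117, 0.05], [0.576, -0.24, 0.05], [0.52, -0.218, 0.05]] [ 0.5681 -0.1683  0.05  ]
0.12845950455213953 0.0603355324732387 -18.352061805351294 -19.48406565313203
slot [ 0.5684 -0.1687  0.05  ] 0.09422672377199787 -19.05346286540691
[[0.56, -0.098, 0.049], [0.617, -0.117, 0.048], [0.576, -0.24, 0.052], [0.519, -0.22, 0.045]]
```

Emit:
arm_command --hand '[-1, -1, -1, -1, -1, -1, -1, -1, -1, -1, -1]' --delta_pos '[[20, -5, 0], [35, -5, -5], [40, -5, -5], [45, -5, -5], [45, -5, -5], [45, -5, 0], [45, -5, 0], [45, -5, 0], [35, -5, 0], [25, -5, 0], [0, 0, 0]]' --rotation '[[0, 0, 0], [0, 0, 0], [0, 0, 0], [0, 0, 0], [0, 0, 0], [0, 0, 0], [0, 0, 0], [0, 0, 0], [0, 0, 0], [0, 0, 0], [0, 0, 0]]'

```text
clock: 4.75
tool_pos: [0.5585, 0.1327, 0.3608]
tcp_rot: [[-0.004, 1.0, 0.001], [1.0, 0.004, 0.001], [0.001, 0.001, -1.0]]
force: [0.1, -0.3, -0.4]
gripper_width: 1.002
```

```bash
python3 look.py c1 opening bar_mid cabinet
```

```text
opening [([271.0, 100.3], 0.65), ([320.8, 306.6], 0.5)]
bar_mid [([278.2, 99.2], 0.62)]
cabinet [([286.3, 104.5], 0.9)]
4.95 [0.5599 0.1288 0.3601] [ 0.1  0.1 -0.4]
```

Emit:
arm_command --hand '[-1, -1, -1, -1, -1]' --delta_pos '[[0, -25, 0], [0, -40, 0], [0, -30, 0], [0, -15, 0], [0, 0, 0]]' --rotation '[[0, 0, 0], [0, 0, 0], [0, 0, 0], [0, 0, 0], [0, 0, 0]]'

```text
clock: 5.45
tool_pos: [0.4488, 0.129, 0.3607]
tcp_rot: [[0.002, 1.0, 0.001], [1.0, -0.002, -0.0], [-0.0, 0.001, -1.0]]
force: [0.4, 0.3, -0.3]
gripper_width: 1.001
```

```bash
python3 look.py c2 opening bar_mid cabinet; python3 -c "
import cv2,numpy as np
a=cv2.imread('pics/c1.png');b=cv2.imread('pics/c2.png');f=lambda i:cv2.resize(i[0:240,160:480],None,fx=1.25,fy=1.25);cv2.imwrite('pics/c12.png',np.vstack([np.hstack([f(a),f(b)])]))"
```

```text
opening [([360.5, 96.4], 0.97)]
bar_mid [([363.6, 95.8], 0.61)]
cabinet [([347.1, 102.5], 0.63)]
5.65 [0.4509 0.1294 0.3595] [0.69 0.44 0.19]
```

View pics/c12.png

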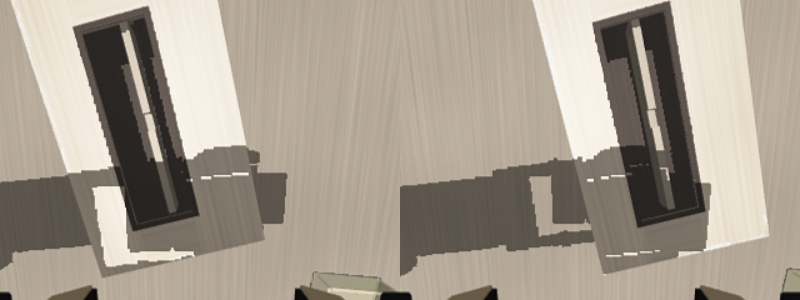

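```bash
python3 - <<'E'
from h import *
c=[cv2.imread(f'pics/{n}.png')[0:190,x:x+120] for n,x in(('c1',213),('c2',308))]
g=np.hstack(c).astype(float);g=(255*(g/255)**.7).astype(np.uint8)
cv2.imwrite('pics/cz.png',cv2.resize(g,None,fx=3.1,fy=3.1,interpolation=cv2.INTER_CUBIC))
E
```

```text
(no output)
```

View pics/cz.png

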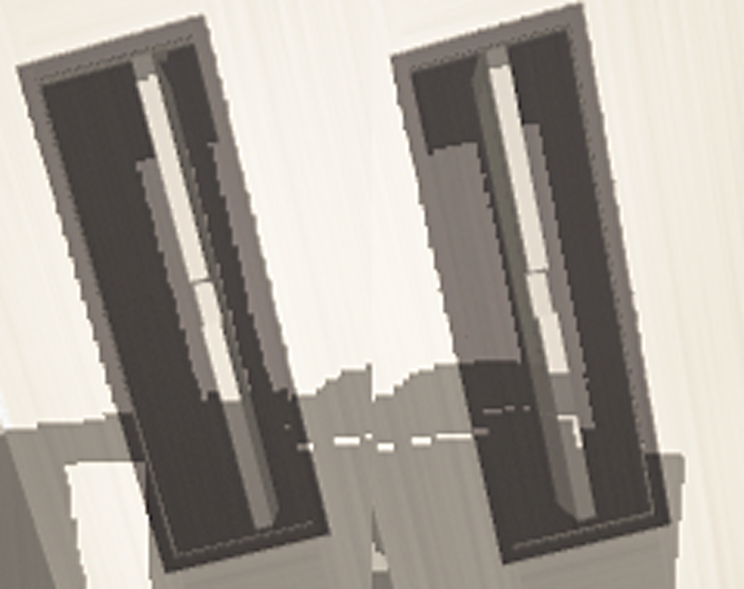

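```bash
python3 - <<'E'
from h import *
import pickle
a,b=[pickle.load(open(f'c{i}.pkl','rb')) for i in(1,2)]
fa=lambda u,v:(213+u/3.1,v/3.1)
fb=lambda u,v:(308+(u-372)/3.1,v/3.1)
A=[fa(*q) for q in((20,66),(205,15),(328,535),(165,572))];B=[fb(*q) for q in((391,57),(580,4),(669,523),(503,564))]
T=[tri([(a,p),(b,q)]) for p,q in zip(A,B)];print('tri',[t[0].round(4).tolist() for t in T],[t[1] for t in T])
for p,L in((a,A),(b,B)):
    c=np.array([atz(p,q,.145) for q in L]);l=c[0]+c[1]-c[2]-c[3];w=c[1]+c[2]-c[0]-c[3]
    print(c.mean(0).round(4),np.linalg.norm(l)/2,np.linalg.norm(w)/2,np.degrees(np.arctan2(-l[0],l[1])),np.degrees(np.arctan2(w[1],w[0])))
# bar top-edge points: far end centre (z .118), notch far edge, near end
for nm,p,q in(('farL',(139,78),(488,68)),('farR',(157,76),(510,66)),('notchfar',(203,281),(538,271)),('near',(256,527),(577,515))):
    x=tri([(a,fa(*p)),(b,fb(*q))]);print(nm,x[0].round(4),x[1],atz(a,fa(*p),.118).round(4),atz(b,fb(*q),.118).round(4))
print('net opening',tri([(a,(271,100.3)),(b,(360.5,96.4))]),'bar',tri([(a,(278.2,99.2)),(b,(363.6,95.8))]),'cab',tri([(a,(286.3,104.5)),(b,(347.1,102.5))]))
E
```

```text
tri [[0.4468, 0.311, 0.141], [0.5158, 0.3281, 0.1409], [0.5621, 0.1374, 0.1456], [0.4935, 0.1207, 0.1458]] [[0.2, 0.2], [0.1, 0.1], [0.5, 0.5], [0.1, 0.1]]
[0.5049 0.2236 0.145 ] 0.19522703505351732 0.07047306037454668 13.520782936287468 13.488643197216529
[0.5044 0.2236 0.145 ] 0.19471798848429137 0.07055336159412179 13.96081438809463 14.07823633179263
farL [0.4854 0.3156 0.1116] [0.0, 0.0] [0.4866 0.3139 0.118 ] [0.4848 0.3137 0.118 ]
farR [0.4936 0.3148 0.1172] [0.1, 0.1] [0.4937 0.3146 0.118 ] [0.4935 0.3144 0.118 ]
notchfar [0.5087 0.2395 0.1106] [0.1, 0.1] [0.5096 0.2387 0.118 ] [0.5076 0.2389 0.118 ]
near [0.5299 0.1356 0.1145] [0.8, 0.8] [0.5302 0.1354 0.118 ] [0.5292 0.1369 0.118 ]
net opening (array([0.50309259, 0.22575776, 0.14282454]), [0.4, 0.4]) bar (array([0.509681  , 0.22801913, 0.124447  ]), [0.2, 0.2]) cab (array([ 0.50479494,  0.22857214, -0.03184792]), [0.2, 0.2])
```

Emit:
arm_command --hand '[-1, -1, -1, -1, -1, -1, -1, -1, -1, -1]' --delta_pos '[[-20, 8, 0], [-40, 16, 0], [-40, 16, 0], [-40, 16, 0], [-40, 16, 0], [-40, 16, 0], [-40, 16, 0], [-25, 10, 0], [-12, 3, 0], [0, 0, 0]]' --rotation '[[0, 0, 0], [0, 0, 0], [0, 0, 0], [0, 0, 0], [0, 0, 0], [0, 0, 0], [0, 0, 0], [0, 0, 0], [0, 0, 0], [0, 0, 0]]'

```text
clock: 6.65
tool_pos: [0.5673, -0.1685, 0.3584]
tcp_rot: [[0.002, 1.0, -0.002], [1.0, -0.002, 0.001], [0.001, -0.002, -1.0]]
force: [0.5, 0.9, -0.3]
gripper_width: 0.995
```

Emit:
arm_command --hand '[-1, -1, -1, -1, -1, -1, -1, -1, -1, -1, -1, -1, -1, -1]' --delta_pos '[[0, 0, 5], [0, 0, 8], [0, 0, 8], [0, 0, 8], [0, 0, 8], [0, 0, 8], [0, 0, 8], [0, 0, 8], [0, 0, 8], [0, 0, 8], [0, 0, 8], [0, 0, 5], [0, 0, 5], [0, 0, 0]]' --rotation '[[0, 0, 8.4], [0, 0, 8.4], [0, 0, 8.4], [0, 0, 8.4], [0, 0, 8.4], [0, 0, 8.4], [0, 0, 8.4], [0, 0, 8.4], [0, 0, 8.4], [0, 0, 8.4], [0, 0, 8.4], [0, 0, 8.4], [0, 0, 8], [0, 0, 0]]'

```text
clock: 8.05
tool_pos: [0.5666, -0.1652, 0.2645]
tcp_rot: [[0.947, -0.322, -0.001], [-0.322, -0.947, 0.001], [-0.001, -0.001, -1.0]]
force: [0.7, -0.6, 0.1]
gripper_width: 1.002
```

```bash
cat > rel.py <<'E'
import sys
from h import *
# target x y z psi(deg, tool y heading): give shift in tool mm and turn about tool z
g=[float(v) for v in sys.argv[1:5]]; S=[robot.state() for _ in range(1)];s=S[0];R=s['tcp_rot']
print('clock',s['clock'],s['tool_pos'].round(4),'psi',np.degrees(np.arctan2(R[1,1],R[0,1])).round(2),'tilt',np.degrees(R[:2,2]).round(2),'F',s['force'].round(2),'w',round(s['gripper_width'],3),'j6',s['joint_positions'][5].round(2))
psi=np.degrees(np.arctan2(R[1,1],R[0,1]))
print('shift',(R.T@(np.array(g[:3])-s['tool_pos'])*1000).round(1),'turn z',round(-(g[3]-psi),2))
E
python3 rel.py .568 -.168 .156 -108.8; python3 look.py g1 scraper_grip scraper_edge
```

```text
clock 8.05 [ 0.5666 -0.1652  0.2645] psi -108.78 tilt [-0.05  0.05] F [ 0.67 -0.64  0.14] w 1.002 j6 1.48
shift [  2.3   2.2 108.5] turn z 0.02
scraper_grip [([318.8, 200.8], 0.96), ([332.9, 311.9], 0.71)]
scraper_edge [([324.2, 252.9], 0.65), ([319.9, 171.2], 0.63), ([333.5, 68.0], 0.56)]
8.2 [ 0.5671 -0.1661  0.2653] [-0.11 -0.14  0.84]
```

```bash
python3 - <<'E'
from h import *
import pickle
p=pickle.load(open('g1.pkl','rb'));print('grip',atz(p,(318.8,200.8),.17).round(4),'hyp',proj(p,[.568,-.168,.17]).round(1),'top',proj(p,[.568,-.168,.195]).round(1),np.array(p['eye']).round(4))
im=cv2.imread('pics/g1.png');m=(im.max(2)<40).astype(np.uint8);m[:, :]=m
cv2.imwrite('pics/g1s.png',im[100:330,150:490])
E
```

```text
grip [ 0.567  -0.1689  0.17  ] hyp [317.5 200. ] top [317.6 208.3] [ 0.6344 -0.1894  0.4216]
```

View pics/g1s.png

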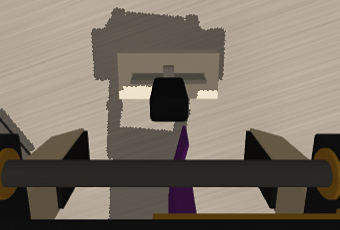

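Emit:
arm_command --hand '[-1, -1, -1, -1, -1, -1, -1, 1, 1, 1, 1, 1, 1, 1]' --delta_pos '[[1.5, 1.5, 15], [0, 0, 25], [0, 0, 25], [0, 0, 20], [0, 0, 15], [0, 0, 9], [0, 0, 0], [0, 0, 0], [0, 0, 0], [0, 0, 0], [0, 0, 0], [0, 0, 0], [0, 0, 0], [0, 0, 0]]' --rotation '[[0, 0, 0], [0, 0, 0], [0, 0, 0], [0, 0, 0], [0, 0, 0], [0, 0, 0], [0, 0, 0], [0, 0, 0], [0, 0, 0], [0, 0, 0], [0, 0, 0], [0, 0, 0], [0, 0, 0], [0, 0, 0]]' --newtons 35

```text
clock: 9.6
tool_pos: [0.568, -0.1689, 0.1558]
tcp_rot: [[0.947, -0.322, 0.0], [-0.322, -0.947, -0.0], [0.0, -0.0, -1.0]]
force: [0.1, -0.6, 0.2]
gripper_width: 0.439
```

```bash
python3 rel.py .568 -.168 .156 -108.8
```

```text
clock 9.6 [ 0.568  -0.1689  0.1558] psi -108.8 tilt [ 0.01 -0.  ] F [ 0.07 -0.64  0.23] w 0.439 j6 1.48
shift [-0.3 -0.9 -0.2] turn z 0.0
```

Emit:
arm_command --hand '[1, 1, 1, 1, 1]' --delta_pos '[[0, 0, 0], [0, 0, 0], [0, 0, 0], [0, 0, 0], [0, 0, 0]]' --rotation '[[0, 0, 0], [0, 0, 0], [0, 0, 0], [0, 0, 0], [0, 0, 0]]'

```text
clock: 10.1
tool_pos: [0.5679, -0.1688, 0.1556]
tcp_rot: [[0.947, -0.322, -0.0], [-0.322, -0.947, 0.0], [-0.0, -0.0, -1.0]]
force: [1.1, -0.4, -0.5]
gripper_width: 0.347
```

Emit:
arm_command --hand '[1, 1, 1, 1, 1, 1, 1, 1, 1]' --delta_pos '[[0, 0, -10], [0, 0, -15], [0, 0, -20], [0, 0, -25], [0, 0, -30], [0, 0, -30], [0, 0, -25], [0, 0, -15], [0, 0, 0]]' --rotation '[[0, 0, 0], [0, 0, 0], [0, 0, 0], [0, 0, 0], [0, 0, 0], [0, 0, 0], [0, 0, 0], [0, 0, 0], [0, 0, 0]]'

```text
clock: 11.0
tool_pos: [0.5686, -0.1692, 0.3288]
tcp_rot: [[0.947, -0.322, 0.005], [-0.322, -0.947, -0.002], [0.005, 0.001, -1.0]]
force: [-0.0, 0.7, -2.4]
gripper_width: 0.347
```

```bash
python3 rel.py .568 -.168 .326 -76.2; python3 look.py l1 scraper_grip scraper_hook scraper_edge; python3 - <<'E'
from h import *
s=robot.state()
p=shot('wrist');X=s['tool_pos'];R=s['tcp_rot']
for n,x,z in(('grip',0,.014),('hook',.0095,-.051),('edge',0,-.141)): print(n,proj(p,X+R[:,0]*x+[0,0,z]).round(1))
E
```

```text
clock 11.0 [ 0.5686 -0.1692  0.3288] psi -108.8 tilt [ 0.28 -0.13] F [-0.04  0.71 -2.39] w 0.347 j6 1.48
shift [-0.9 -1.   2.8] turn z -32.6
scraper_grip [([331.5, 67.6], 0.95), ([313.5, 258.8], 0.7)]
scraper_hook [([332.6, 77.8], 0.89), ([316.3, 207.8], 0.56)]
scraper_edge [([327.0, 77.8], 0.93), ([316.1, 192.9], 0.66), ([118.0, 260.6], 0.17)]
11.2 [ 0.5674 -0.1687  0.3244] [-0.39 -0.54 -2.85]
grip [314.2 257.7]
hook [314.8 206.1]
edge [315.2 190.1]
```

Emit:
arm_command --hand '[1, 1, 1, 1, 1, 1, 1, 1, 1, 1, 1, 1, 1, 1, 1, 1, 1]' --delta_pos '[[-9, -17, 0], [-18, -34, 0], [-18, -34, 0], [-18, -34, 0], [-18, -34, 0], [-18, -34, 0], [-18, -34, 0], [-18, -34, 0], [-18, -34, 0], [-18, -34, 0], [-10, -15, 0], [0, 0, 0], [0, 0, 0], [0, 0, 0], [0, 0, 0], [0, 0, 0], [0, 0, 0]]' --rotation '[[0, 0, 0], [0, 0, 0], [0, 0, 0], [0, 0, 0], [0, 0, 0], [0, 0, 0], [0, 0, 0], [0, 0, 0], [0, 0, 0], [0, 0, 0], [0, 0, 0], [0, 0, -8.1], [0, 0, -8.1], [0, 0, -8.2], [0, 0, -8.2], [0, 0, 0], [0, 0, 0]]'

```text
clock: 12.95
tool_pos: [0.505, 0.2098, 0.3254]
tcp_rot: [[0.972, 0.235, -0.001], [0.235, -0.972, -0.0], [-0.001, -0.0, -1.0]]
force: [-0.3, 0.2, -2.0]
gripper_width: 0.347
```

```bash
python3 rel.py .5056 .2094 .326 -76.2; python3 look.py o1 opening bar_mid scraper_hook scraper_edge; python3 - <<'E'
from h import *
s=robot.state()
p=shot('wrist','o2');X=s['tool_pos'];R=s['tcp_rot']
for n,x,z in(('grip',0,.014),('hook',.0095,-.051),('edge',0,-.141)): print(n,proj(p,X+R[:,0]*x+[0,0,z]).round(1))
O=np.array([.5047,.2236]);xh=np.array([.971,.2385]);yh=np.array([-.2385,.971])
im=p['pixels'][:,:,::-1].copy()
f=lambda x,y,z:tuple(int(v) for v in proj(p,[*(O+x*xh+y*yh),z]).round())
c=[f(x,y,.145) for x,y in((-.03,-.092),(.03,-.092),(.03,.092),(-.03,.092))]
for i in range(4): cv2.line(im,c[i],c[(i+1)%4],(0,0,255),1)
for x in(.003,.011): cv2.line(im,f(x,-.08,.118),f(x,.08,.118),(0,200,0),1)
cv2.imwrite('pics/o2a.png',cv2.resize(im[60:300,140:500],None,fx=2,fy=2,interpolation=cv2.INTER_CUBIC))
E
```

```text
clock 12.95 [0.505  0.2098 0.3254] psi -76.39 tilt [-0.04 -0.  ] F [-0.31  0.23 -2.02] w 0.347 j6 1.59
shift [ 0.5  0.6 -0.6] turn z -0.19
opening [([299.7, 177.4], 0.88)]
bar_mid [([305.2, 167.6], 0.68)]
scraper_hook [([317.2, 208.9], 0.87), ([529.1, 268.3], 0.57), ([305.4, 166.6], 0.43)]
scraper_edge [([494.2, 246.6], 0.92), ([612.0, 113.4], 0.7), ([317.7, 190.3], 0.56)]
13.2 [0.5054 0.2095 0.3257] [-0.8   0.06 -2.75]
grip [314.  256.5]
hook [314.6 205.4]
edge [315.1 189.7]
```

View pics/o2a.png

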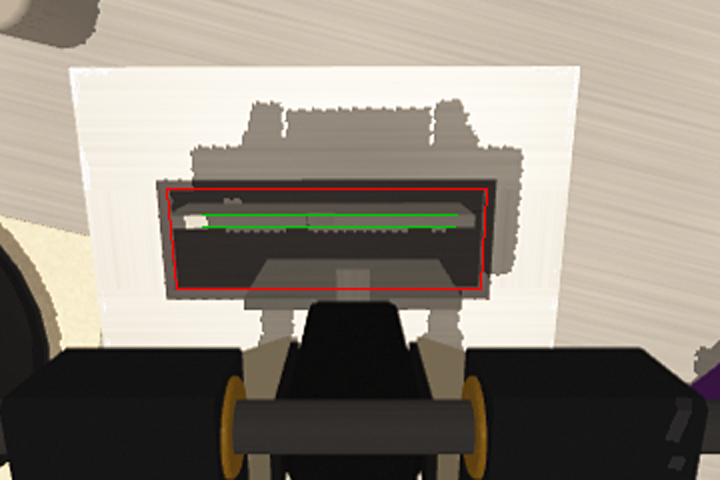

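Emit:
arm_command --hand '[1, 1, 1, 1, 1, 1, 1, 1]' --delta_pos '[[1, 0.5, 10], [0, 0, 15], [0, 0, 15], [0, 0, 15], [0, 0, 10], [0, 0, 5], [0, 0, 3], [0, 0, 0]]' --rotation '[[0, 0, 0], [0, 0, 0], [0, 0, 0], [0, 0, 0], [0, 0, 0], [0, 0, 0], [0, 0, 0], [0, 0, 0]]'

```text
clock: 14.05
tool_pos: [0.5067, 0.2092, 0.2527]
tcp_rot: [[0.971, 0.238, 0.0], [0.238, -0.971, -0.0], [0.0, 0.0, -1.0]]
force: [-0.0, 1.3, -1.5]
gripper_width: 0.352
```

```bash
python3 rel.py .5056 .2094 .18 -76.2; python3 look.py o3 bar_mid scraper_hook; python3 - <<'E'
from h import *
O=np.array([.5047,.2236]);xh=np.array([.971,.2385]);yh=np.array([-.2385,.971])
p=shot('side','o3s')
s=robot.state();X=s['tool_pos'];R=s['tcp_rot']
print('side hook pred',proj(p,X+R[:,0]*.0095-[0,0,.051]),robot.place_of(p,'scraper_hook')[:3])
E
```

```text
clock 14.05 [0.5067 0.2092 0.2527] psi -76.21 tilt [ 0.01 -0.  ] F [-0.05  1.3  -1.48] w 0.352 j6 1.58
shift [-1.  -0.5 72.7] turn z -0.01
bar_mid [([298.9, 180.1], 0.59)]
scraper_hook [([317.9, 206.9], 0.9)]
14.2 [0.5069 0.2092 0.2534] [-0.17  0.36 -2.2 ]
side hook pred [302.59441659 243.14234048] [{'centre': [303.9, 243.7], 'confidence': 0.94}, {'centre': [386.6, 219.1], 'confidence': 0.59}, {'centre': [339.6, 186.2], 'confidence': 0.54}]
```

Emit:
arm_command --hand '[1, 1, 1, 1, 1, 1, 1, 1, 1]' --delta_pos '[[0, 0, 8], [0, 0, 10], [0, 0, 12], [0, 0, 12], [0, 0, 12], [0, 0, 8], [0, 0, 6], [0, 0, 3], [0, 0, 0]]' --rotation '[[0, 0, 0], [0, 0, 0], [0, 0, 0], [0, 0, 0], [0, 0, 0], [0, 0, 0], [0, 0, 0], [0, 0, 0], [0, 0, 0]]'

```text
clock: 15.2
tool_pos: [0.5066, 0.2092, 0.1815]
tcp_rot: [[0.971, 0.239, -0.0], [0.239, -0.971, -0.0], [-0.0, 0.0, -1.0]]
force: [-0.1, -0.5, -2.9]
gripper_width: 0.345
```

```bash
python3 rel.py .5063 .2094 .169 -76.2; python3 - <<'E'
from h import *
O=np.array([.5047,.2236]);xh=np.array([.971,.2385]);yh=np.array([-.2385,.971])
p=shot('wrist','o4');im=p['pixels'][:,:,::-1].copy();print([(np.round(r['centre'],1),r['confidence']) for t in('scraper_hook','bar_mid') for r in robot.place_of(p,t)])
s=robot.state();X=s['tool_pos'];R=s['tcp_rot']
print('hook pred',proj(p,X+R[:,0]*.0095-[0,0,.051]))
cv2.imwrite('pics/o4c.png',cv2.resize(im[150:260,220:400],None,fx=4,fy=4,interpolation=cv2.INTER_CUBIC))
E
```

```text
clock 15.2 [0.5066 0.2092 0.1815] psi -76.2 tilt [-0.01 -0.01] F [-0.06 -0.45 -2.93] w 0.345 j6 1.58
shift [-0.2 -0.3 12.5] turn z -0.0
[(array([316.9, 207. ]), 0.95), (array([293.9, 197.5]), 0.94)]
hook pred [314.65307111 205.20082904]
```

View pics/o4c.png

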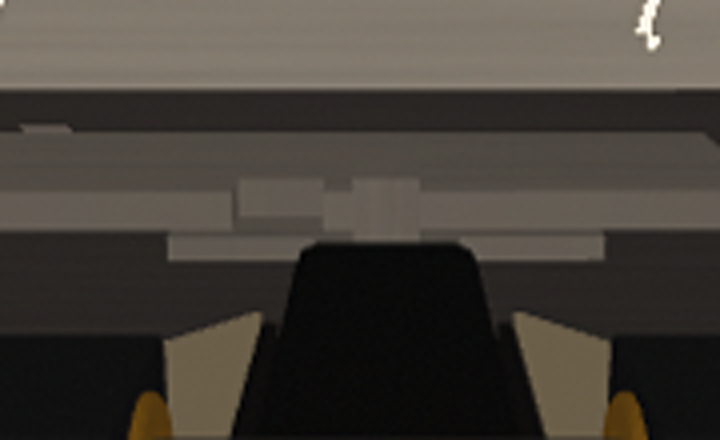

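Emit:
arm_command --hand '[1, 1, 1, 1, 1, 1]' --delta_pos '[[0, 0, 5], [0, 0, 5], [0, 0, 2], [0, 0, 2], [0, 0, 1], [0, 0, 0]]' --rotation '[[0, 0, 0], [0, 0, 0], [0, 0, 0], [0, 0, 0], [0, 0, 0], [0, 0, 0]]'

```text
clock: 15.95
tool_pos: [0.5064, 0.2091, 0.1669]
tcp_rot: [[0.971, 0.239, -0.0], [0.239, -0.971, -0.0], [-0.0, 0.0, -1.0]]
force: [-1.2, -0.2, 1.1]
gripper_width: 0.348
```

```bash
cat > st.py <<'E'
from h import *
F=[];X=[]
for _ in range(4):
    robot.camera('side');s=robot.state();F.append(s['force']);X.append(s['tool_pos'])
O=np.array([.5047,.2236]);xh=np.array([.971,.2385]);yh=np.array([-.2385,.971])
F=np.array(F);x=np.mean(X,0);print('clock',round(s['clock'],2),'F',F.mean(0).round(2),'Fz',F[:,2].round(1),'pos',x.round(4),'bar-rel x,y mm',(1000*xh@(x[:2]-O)).round(1),(1000*yh@(x[:2]-O)).round(1),'torque',s['torque'].round(2))
E
python3 st.py
```

```text
clock 16.15 F [-2.41 -0.85  1.07] Fz [0.5 0.4 2.1 1.3] pos [0.5064 0.2091 0.1669] bar-rel x,y mm -1.8 -14.5 torque [-0.13  0.68  0.01]
```

Emit:
arm_command --hand '[1, 1, 1]' --delta_pos '[[-1, 0, 1], [0, 0, 1], [0, 0, 0]]' --rotation '[[0, 0, 0], [0, 0, 0], [0, 0, 0]]'

```text
clock: 16.45
tool_pos: [0.5063, 0.2091, 0.165]
tcp_rot: [[0.971, 0.238, 0.002], [0.238, -0.971, 0.0], [0.002, -0.0, -1.0]]
force: [0.6, 0.4, 2.4]
gripper_width: 0.346
```

```bash
python3 st.py
```

```text
clock 16.65 F [ 0.85 -0.1   1.98] Fz [2.1 1.3 2.4 2.1] pos [0.5062 0.2091 0.165 ] bar-rel x,y mm -2.0 -14.5 torque [ 0.09 -0.21  0.03]
```

Emit:
arm_command --hand '[1, 1, 1, 1, 1, 1, 1, 1]' --delta_pos '[[0, -2, 0], [0, -2, 0], [0, -2, 0], [0, -2, 0], [0, -2, 0], [0, -2, 0], [0, -2, 0], [0, 0, 0]]' --rotation '[[0, 0, 0], [0, 0, 0], [0, 0, 0], [0, 0, 0], [0, 0, 0], [0, 0, 0], [0, 0, 0], [0, 0, 0]]'

```text
clock: 17.45
tool_pos: [0.5021, 0.2229, 0.1647]
tcp_rot: [[0.971, 0.239, -0.0], [0.239, -0.971, 0.0], [-0.0, -0.0, -1.0]]
force: [0.7, -1.6, 1.6]
gripper_width: 0.346
```

```bash
python3 st.py
```

```text
clock 17.65 F [-0.1  -0.97  1.94] Fz [2.  1.9 1.1 2.7] pos [0.5021 0.2229 0.1647] bar-rel x,y mm -2.7 -0.1 torque [-0.13  0.07  0.01]
```

Load still on (~4.5 N). Continue in 1 mm steps.

Emit:
arm_command --hand '[1, 1, 1, 1, 1]' --delta_pos '[[0, -1, 0], [0, -1, 0], [0, -1, 0], [0, -1, 0], [0, 0, 0]]' --rotation '[[0, 0, 0], [0, 0, 0], [0, 0, 0], [0, 0, 0], [0, 0, 0]]'

```text
clock: 18.15
tool_pos: [0.501, 0.2269, 0.1644]
tcp_rot: [[0.971, 0.238, -0.001], [0.238, -0.971, 0.001], [-0.0, -0.001, -1.0]]
force: [0.3, 0.3, -2.7]
gripper_width: 0.347
```

```bash
python3 st.py
```

```text
clock 18.35 F [-0.11  0.51 -2.36] Fz [-3.  -2.4 -1.9 -2.2] pos [0.5007 0.2268 0.1641] bar-rel x,y mm -3.1 4.1 torque [0.23 0.16 0.01]
```

Emit:
arm_command --hand '[1, 1, 1]' --delta_pos '[[0, -1, 0], [0, -1, 0], [0, 0, 0]]' --rotation '[[0, 0, 0], [0, 0, 0], [0, 0, 0]]'

```text
clock: 18.65
tool_pos: [0.5008, 0.2285, 0.1646]
tcp_rot: [[0.971, 0.239, -0.0], [0.239, -0.971, 0.0], [-0.0, -0.0, -1.0]]
force: [-0.1, -0.1, -1.8]
gripper_width: 0.345
```

```bash
python3 st.py
```

```text
clock 18.85 F [-0.16 -0.24 -2.09] Fz [-1.4 -1.8 -2.8 -2.3] pos [0.5009 0.2284 0.1647] bar-rel x,y mm -2.6 5.6 torque [0.01 0.12 0.  ]
```

Emit:
arm_command --hand '[1, 1, 1, 1, 1, 1]' --delta_pos '[[0, 0, 2], [0, 0, 2], [0, 0, 1], [0, 0, 1], [0, 0, 1], [0, 0, 0]]' --rotation '[[0, 0, 0], [0, 0, 0], [0, 0, 0], [0, 0, 0], [0, 0, 0], [0, 0, 0]]'

```text
clock: 19.45
tool_pos: [0.5009, 0.2283, 0.1579]
tcp_rot: [[0.971, 0.239, 0.0], [0.239, -0.971, -0.0], [0.0, 0.0, -1.0]]
force: [-2.0, -0.5, 0.7]
gripper_width: 0.351
```

```bash
python3 st.py; python3 - <<'E'
from h import *
p=shot('wrist','n1');im=p['pixels'][:,:,::-1]
cv2.imwrite('pics/n1c.png',cv2.resize(im[150:260,220:400],None,fx=4,fy=4,interpolation=cv2.INTER_CUBIC))
E
```

```text
clock 19.65 F [-1.26 -0.55  0.99] Fz [0.8 0.7 1.1 1.3] pos [0.5009 0.2283 0.158 ] bar-rel x,y mm -2.6 5.5 torque [-0.11  0.37 -0.02]
```

View pics/n1c.png

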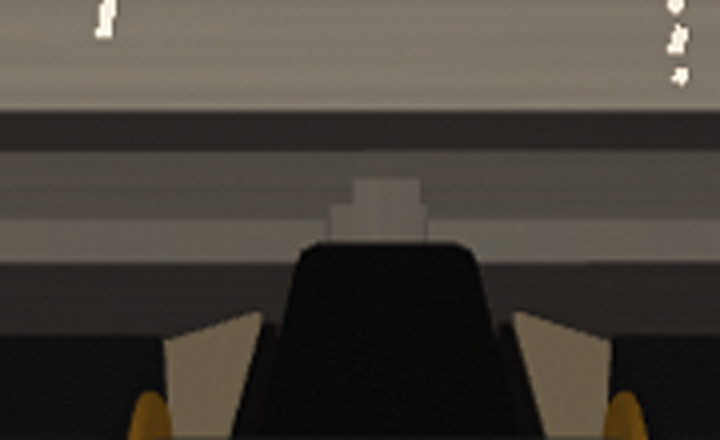

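Emit:
arm_command --hand '[1, 1, 1, 1]' --delta_pos '[[0, -1, -1], [1, 0, 0], [1, 0, 0], [0, 0, 0]]' --rotation '[[0, 0, 0], [0, 0, 0], [0, 0, 0], [0, 0, 0]]'

```text
clock: 20.1
tool_pos: [0.5027, 0.2299, 0.1586]
tcp_rot: [[0.971, 0.239, -0.0], [0.239, -0.971, 0.0], [-0.0, -0.0, -1.0]]
force: [-0.5, -1.0, -1.7]
gripper_width: 0.344
```

```bash
python3 st.py
```

```text
clock 20.3 F [-0.38  0.25 -2.27] Fz [-2.5 -1.8 -2.4 -2.3] pos [0.5026 0.2298 0.1586] bar-rel x,y mm -0.5 6.6 torque [0.03 0.15 0.01]
```

Emit:
arm_command --hand '[1, 1, 1]' --delta_pos '[[0.7, 0, 0], [0.5, 0, 0], [0, 0, 0]]' --rotation '[[0, 0, 0], [0, 0, 0], [0, 0, 0]]'

```text
clock: 20.6
tool_pos: [0.5038, 0.2301, 0.1587]
tcp_rot: [[0.971, 0.239, 0.0], [0.239, -0.971, -0.0], [0.0, 0.0, -1.0]]
force: [-0.9, 0.4, -2.6]
gripper_width: 0.347
```

```bash
python3 st.py
```

```text
clock 20.8 F [ 0.08  0.33 -2.39] Fz [-1.7 -2.4 -2.7 -2.8] pos [0.5038 0.2301 0.1587] bar-rel x,y mm 0.6 6.5 torque [0.02 0.1  0.04]
```

Emit:
arm_command --hand '[1, 1, 1]' --delta_pos '[[0.5, 0, 0], [0.5, 0, 0], [0, 0, 0]]' --rotation '[[0, 0, 0], [0, 0, 0], [0, 0, 0]]'

```text
clock: 21.1
tool_pos: [0.5048, 0.2303, 0.1587]
tcp_rot: [[0.971, 0.239, 0.0], [0.239, -0.971, -0.0], [0.0, 0.0, -1.0]]
force: [-0.6, 0.4, -2.7]
gripper_width: 0.343
```

```bash
python3 st.py
```

```text
clock 21.3 F [ 0.05  0.44 -2.21] Fz [-2.8 -1.8 -2.1 -2.2] pos [0.5047 0.2303 0.1587] bar-rel x,y mm 1.6 6.5 torque [ 0.01  0.15 -0.02]
```

Emit:
arm_command --hand '[1, 1, 1]' --delta_pos '[[0.5, 0, 0], [0.4, 0, 0], [0, 0, 0]]' --rotation '[[0, 0, 0], [0, 0, 0], [0, 0, 0]]'

```text
clock: 21.6
tool_pos: [0.5052, 0.2304, 0.1586]
tcp_rot: [[0.971, 0.239, -0.001], [0.239, -0.971, -0.0], [-0.001, 0.0, -1.0]]
force: [-2.1, -0.9, -0.8]
gripper_width: 0.347
```

```bash
python3 st.py
```

```text
clock 21.8 F [-2.04 -0.51 -1.05] Fz [-0.6 -1.5 -0.5 -1.5] pos [0.5052 0.2305 0.1587] bar-rel x,y mm 2.1 6.5 torque [-0.14  0.72  0.05]
```

Emit:
arm_command --hand '[1, 1, 1]' --delta_pos '[[-0.4, 0, 0], [0, 0, 0.7], [0, 0, 0]]' --rotation '[[0, 0, 0], [0, 0, 0], [0, 0, 0]]'

```text
clock: 22.1
tool_pos: [0.5052, 0.2305, 0.1582]
tcp_rot: [[0.971, 0.239, 0.0], [0.239, -0.971, 0.0], [0.0, 0.0, -1.0]]
force: [-2.5, -0.5, 0.9]
gripper_width: 0.35
```

```bash
python3 st.py
```

```text
clock 22.3 F [-3.1  -1.26  1.31] Fz [0.4 2.2 1.7 0.9] pos [0.5052 0.2305 0.1582] bar-rel x,y mm 2.1 6.5 torque [-0.13  0.76  0.02]
```

Emit:
arm_command --hand '[1, 1]' --delta_pos '[[-0.6, 0, -0.3], [0, 0, 0]]' --rotation '[[0, 0, 0], [0, 0, 0]]'

```text
clock: 22.5
tool_pos: [0.505, 0.2304, 0.1585]
tcp_rot: [[0.971, 0.239, 0.001], [0.239, -0.971, 0.0], [0.001, -0.0, -1.0]]
force: [-0.2, 0.1, 0.1]
gripper_width: 0.346
```

```bash
python3 st.py
```

```text
clock 22.7 F [-0.77 -0.1   0.17] Fz [-0.2 -0.1  0.9  0.1] pos [0.505  0.2304 0.1585] bar-rel x,y mm 1.9 6.5 torque [0.01 0.22 0.05]
```

Weight is fully on the notch floor and side force is near zero, so I'll release.

Emit:
arm_command --hand '[0.3, 0.2, 0.1, 0, -0.2, -0.4, -0.7, -1, -1, -1, -1, -1]' --delta_pos '[[0, 0, 0], [0, 0, 0], [0, 0, 0], [0, 0, 0], [0, 0, 0], [0, 0, 0], [0, 0, 0], [0, 0, 0], [0, 0, 0], [0, 0, 0], [0, 0, 0], [0, 0, 0]]' --rotation '[[0, 0, 0], [0, 0, 0], [0, 0, 0], [0, 0, 0], [0, 0, 0], [0, 0, 0], [0, 0, 0], [0, 0, 0], [0, 0, 0], [0, 0, 0], [0, 0, 0], [0, 0, 0]]'

```text
clock: 23.9
tool_pos: [0.5046, 0.2303, 0.1583]
tcp_rot: [[0.971, 0.239, 0.0], [0.239, -0.971, -0.0], [0.0, 0.0, -1.0]]
force: [0.8, -0.4, -0.2]
gripper_width: 1.003
```

Emit:
arm_command --hand '[-1, -1, -1, -1, -1, -1, -1, -1, -1]' --delta_pos '[[0, 0, -5], [0, 0, -10], [0, 0, -20], [0, 0, -25], [0, 0, -30], [0, 0, -30], [-30, 0, -20], [-30, 0, 0], [0, 0, 0]]' --rotation '[[0, 0, 0], [0, 0, 0], [0, 0, 0], [0, 0, 0], [0, 0, 0], [0, 0, 0], [0, 0, 0], [0, 0, 0], [0, 0, 0]]'

```text
clock: 24.8
tool_pos: [0.444, 0.2157, 0.3004]
tcp_rot: [[0.971, 0.239, 0.002], [0.239, -0.971, 0.001], [0.002, -0.0, -1.0]]
force: [0.0, 0.2, -0.3]
gripper_width: 1.001
```

```bash
python3 st.py; python3 - <<'E'
from h import *
w=shot('wrist','f1');d=shot('side','f1s')
O=np.array([.5047,.2236]);xh=np.array([.971,.2385]);yh=np.array([-.2385,.971])
for t in('scraper_grip','scraper_hook'):
    a=[r for r in robot.place_of(w,t)][:2];b=[r for r in robot.place_of(d,t)][:4]
    print(t,[(np.round(r['centre'],1),round(r['confidence'],2)) for r in a],[(np.round(r['centre'],1),round(r['confidence'],2)) for r in b])
for x,z in((0,.173),(0.0095,.108)): X=[*(O+(-.0015+x+.0015)*xh+.0065*yh),z];print(proj(w,X).round(1),proj(d,X).round(1))
a=cv2.resize(w['pixels'][60:300,180:460,::-1],(400,343));b=cv2.resize(d['pixels'][210:330,230:370,::-1],(400,343),interpolation=cv2.INTER_CUBIC)
cv2.imwrite('pics/f12.png',np.hstack([a,b]))
E
```

```text
clock 25.0 F [-0.   -0.2  -0.08] Fz [-1.   0.1 -0.   0.5] pos [0.4465 0.2161 0.2993] bar-rel x,y mm -58.3 6.6 torque [-0.01  0.09 -0.01]
scraper_grip [(array([317.5, 132.4]), 0.79)] [(array([302.3, 259.5]), 0.87), (array([390.5, 199.2]), 0.82)]
scraper_hook [(array([564. , 242.1]), 0.94)] [(array([300.2, 273.2]), 0.94), (array([388.9, 220.2]), 0.76), (array([340.2, 184.3]), 0.47)]
[315.  134.4] [302.9 257.9]
[315.2 123.2] [300.6 275.3]
```

View pics/f12.png

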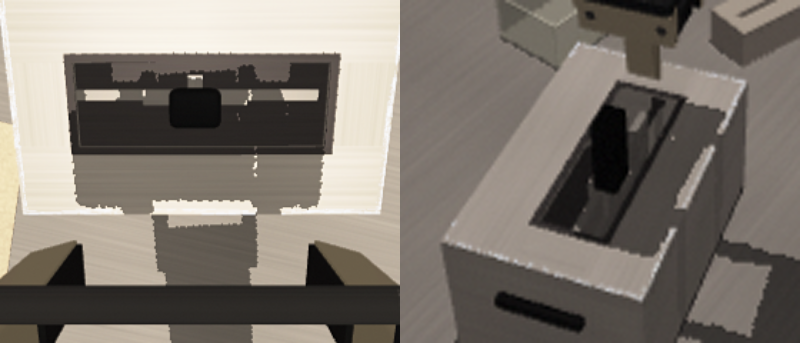

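```bash
python3 -c "
from station import robot
print(robot.close_job(), robot.state()['clock'])"
```

```text
the job is handed in; nothing more can be done
the job is handed in; nothing more can be done
```

The scraper is hanging upright with its hook in the bar's notch. I let go only after it was seated, and the job was handed in at about 25 s.

- **Pick-up:** I took the large black scraper from the white block and left the purple one and the small black one alone. It went blade first through the opening; the blade showed no load as it passed the bar top.
- **Finding the notch:** I slid the hook along the bar under about 4.5 N. The load dropped to zero after about 14–18 mm, where the camera also showed the notch. I then lowered it about 7 mm to the notch floor.
- **Release:** I shifted the scraper sideways until its neck met the bar, so it would hang straight. Side force reached about 3 N at most. I released it with its weight fully on the notch and almost no side force left.
- **Last checks:** After the gripper backed away, the wrist and side pictures show the scraper hanging upright, with the gripper clear. Its grip and hook points in the side view are within about 2.5 pixels of where they should be when fully seated.

**Disagreements:**
- The first placement over the bar was 1–2 mm off to one side, within the 3 mm of play, and I corrected it before letting go.
- In the last wrist picture the hook detector reported a point away from the scraper. I ignored it because the side view put the hook where expected.
- I took no close-up after release; the last crop showing the hook inside the notch was just before the sideways shift.

I viewed 12 pictures, two over the budget of 10.

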